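# Hang a slide basket in the wash trough

### The arm

A 6-joint arm with a two-finger parallel gripper is mounted at the origin on the work surface. World frame = base frame: x ahead of the robot, y to its left, z up, the work surface at z = 0. Lengths are in m, angles in degrees, forces in N, time in s.
With the tool pointing down it reaches from about 0.3 to 0.75 m from the base axis. Payload 8.5 kg.
Tool frame: the origin (TCP) lies at the very end of the fingers, on their centre line; the grasp point (between the pads) lies 19 mm behind it; z points along the fingers, y is the direction in which the jaws open and shut (so a half turn about z gives the same grasp; the last joint's range is limited). The gripper opens to 85 mm and grips with 20 to 120 N. Pads are 22 mm wide; open, the fingers measure 114 mm over their backs; the gripper's body (76 mm by 85 mm) begins 54 mm behind the grasp point. The pads swing forward as they close: fully open they stand 13 mm farther back than shut.
Start: joints at [-76.335, 21.807, 74.336, -0, 83.858, -12.336], TCP at [0.241, -0.494, 0.231] pointing down, gripper open.
Joint ranges: [-178.18, 178.18], [-50.72, 133.34], [12.68, 142.11], [-81.47, 261.47], [9.98, 163.14], [-165.26, 165.26]. Speed limits (degrees/s): [136.94, 136.94, 180, 180, 180, 180].

### API

Orientations are given as a 3x3 rotation matrix whose columns are the frame's x, y, z axes.
In Python, from rig import env, vision, close_job, spotter gives the robot as it stands. The module is installed in compiled form; this text tells all that it offers.
- The arm moves only by the tool jog_arm, never from a script. Its argument "plan" is a list that holds one entry, the list of rows, each a list of 6 numbers: the shift along the tool's x, y, z in units of 40 mm (1.0 is 40 mm), then the turn, a rotation vector about the tool's x, y, z in units of 0.15 rad (1.0 is 0.15 rad). A call has 1 to 10 rows; each row shifts and turns the commanded pose from where the row before left it, along the tool's axes as they then stand; what a row does not reach is not made up. A row lasts 1/10 s, in which the tool goes at most 50 mm and 8.59 degrees, less where a joint would pass 70% of its speed; a pose out of reach is approached as far as the arm can. A call with a number of a shift or a turn outside -1 to 1 is refused whole. A call with a gripper value outside its range is refused whole. "grip" is the opening, from -1 (shut) to 1 (fully open), set as the call begins (left out, the last holds). The fingers move at their own pace and stop on an object; "squeeze" is the grip in N (left out, the last holds). Time passes only in rows, so rows that do not move let the fingers close. It gives the time, the measured TCP pose, the force and the opening at its end, in the units of the state.
- env.observe(): the state, without advancing time (a new reading comes with each control period).
- vision.get_image(name): name is "scene" or "top" or "wrist"; returns (picture, depth): 420x560x3 uint8, red, green, blue; 420x560 float32, m along the optical axis (not along the pixel's ray), 0 where there is no reading.
- vision.camera_info(name): a dict with "fx", "fy", "cx", "cy" (pixels), "k1" (the pictures are not rectified: a ray, as slopes to the right and down, at radius r is drawn at 1 + k1 r^2 times it, then the intrinsics apply), "rvec" (rotation vector, rad) and "tvec" (3), from world to camera coordinates, as OpenCV has them. Camera axes: x right, y down, z forward; pixel columns grow to the right and rows downward; lengths in m; the calibration is good to about 2 mm. A picture is of the moment at which its call begins: read the wrist's pose just before it. camera_info takes no time and is no camera call; for the wrist camera it gives the pose at the moment of the call.
- close_job(): hands the job in, once; it reports no verdict.
Trained networks look in the newest picture that a camera, given by its name, has taken for a name from the list of things; names that differ only in an ending like _2 or _b are one class to them, and where a whole thing is asked for, a point or a joint stands for the part that bears it (a point fixed in the world has none). Each returns a list of dicts, best first, with "score" (0 to 1); they miss things now and then, are a little off and sometimes report something else, mostly with a low value. They report only what shows in the picture. A call takes as long as a camera call.
- spotter.trace(camera, query): "pixels" (420x560 bool, what is visible of it) and "rect" ([left, top, right, bottom] in pixels, round what is visible of it).
The state is a dict: "time_s": time; "q": joint angles; "qvel": joint speeds; "joint_efforts": joint torques, N m; "position": TCP position; "tool_rot": TCP orientation; "ft_force": force on the tool from outside, world axes, zero at the start; "wrist_torque": the same for the moment, N m; "grip_width": finger opening in m.
Only numpy, scipy, OpenCV 4.12 (cv2) and the standard library are available. Lean on these libraries where they do the work, as an engineer would, in place of code of your own. Each camera call takes 0.05 s, during which the arm holds its last target.

### The job

Hang the slide basket that stands on the bench inside the grey wash trough: hook its bent lip over the top edge of the white drop-in divider, near the middle of that edge and with the slides hanging in the compartment that has the drain tap, and press it fully home so that the lip sits right down on the edge. Then, still hooked, slide it along the divider until its side rests against the side wall that carries the tap, and let go. The divider stands wherever it was last left, so find it by eye or by feel; press and push gently, and leave the other basket, the bottles and the slide tray alone.

Things in the scene. Friction and masses are not known exactly. Their poses are not given: they have to be found in the camera images.
- trough: Open grey PVC wash trough, fixed: 302 (x) by 190 (y) by 115 mm high outside, walls and floor 6 mm. Origin: centre of its underside, z up. Drain tap low outside its -y side wall (inner face y = -89 mm), at x = -100 mm, standing out 36 mm. A firm 6 mm white divider crosses it, square to x, top edge z = 118 mm, ears over the side rims; its -x face is anywhere from x = 3 to 57 mm: not measured, to be seen or felt.
- basket_grip (a point): Centre of the black upright grip of the loose basket (0.25 to 0.4 kg, steel), 126 mm above its underside. Axes: x to the hook side, y along its width, z up. Grip: 12 (x) by 40 (y) by 42 mm high, topmost part. Below it a flat back sheet, 86 wide (y), 97 high, its hook-side face 1.25 mm to +x of this point; on the sheet's -x side a slide cage 86 wide, 50 deep, 34 mm high.
- lip: The loose basket's back sheet and bent lip, one piece; lip 70 mm wide (y). Origin: mid-width, where the underside of the lip's flat meets the sheet's hook-side face: 31 mm below and 1.25 mm to +x of basket_grip, same axes. Flat: 11 mm out. Hung, its axes are the trough's; home, the origin is level with the divider's top edge, on its -x face; against the side wall it is at y = -46 mm.
- tongue: Sprung tongue of the lip, bent down from the flat's outer edge. Origin: its bend, 7.5 mm to +x of lip's. 12 mm below the flat it leaves 4.5 mm to the back sheet, so it clamps the 6 mm divider; it flares below, ending 23 mm under the flat, mouth 8 mm. It goes down on the divider's +x side. Spreading it takes 8 to 18 N, the rest of the way 4 to 11 N, then a steep rise at the seat; sliding along takes 4 to 12 N.
- hung: The other slide basket, same shape, already hanging inside the trough's +x end wall, clear of the divider. Origin: centre of its cage's underside; its grip's centre is 126 mm above.
- dropper: Small white dropper bottle, 34 mm across and about 75 mm high, standing on the bench. Origin at the centre of its underside.
- stain: Amber stain bottle with black cap, 64 mm across and 130 mm high, standing on the bench. Origin at the centre of its underside.
- slide_tray: Flat blue slide tray, 100 by 210 by 16 mm, lying on the bench. Origin at the centre of its underside.

How it is judged:
By the outcome, as a careful person would: the job done as asked, in the order asked, and still so for the second after the job is handed in, with the robot touching nothing.
It also fails if it takes over 70 s, if anything falls off the work surface, if the arm or the gripper's body presses on something with over 40 N, if the wrist force passes 120 N, or if a joint passes its speed limit or range.

## Working session

There is one attempt and no reset: what is moved stays moved. The work goes in short steps, Python scripts to look and compute and a tool call to move; the robot and the scene stay as the last step left them, time stands still between calls to the robot, and variables do not carry over. Pictures are saved under pics/ and viewed, and the job is handed in when it is done.

Besides the shell and the picture viewer there is one more tool, called after "Request:" as name(argument=value, ...) on one line, values as JSON. jog_arm: Moves the arm, as the interface text tells. Its arguments: {"type":"object","properties":{"plan":{"type":"array"},"grip":{"type":"number"},"squeeze":{"type":"number"}},"required":["plan"]}

```bash
mkdir -p pics; ls
cat > h.py <<'E'
import numpy as np, cv2
from rig import env, vision, spotter, close_job
def cap(n,tag):
    im,d=vision.get_image(n); ci=vision.camera_info(n)
    cv2.imwrite(f'pics/{tag}.png',im[:,:,::-1]); np.savez(f'{tag}.npz',im=im,d=d,**{k:np.array(v) for k,v in ci.items()})
    return im,d,ci
def load(tag):
    z=np.load(f'{tag}.npz'); return z['im'],z['d'],{k:z[k] for k in z.files if k not in('im','d')}
def K(ci): return np.array([[ci['fx'],0,ci['cx']],[0,ci['fy'],ci['cy']],[0,0,1.]]),np.array([float(ci['k1']),0,0,0,0])
def cloud(d,ci):
    k,dist=K(ci); h,w=d.shape
    # cv2 distortion model k1: same radial form
    u,v=np.meshgrid(np.arange(w,dtype=float),np.arange(h,dtype=float))
    n=cv2.undistortPoints(np.stack([u,v],-1).reshape(-1,1,2),k,dist).reshape(h,w,2)
    P=np.dstack([n[...,0]*d,n[...,1]*d,d]); R=cv2.Rodrigues(np.array(ci['rvec'],float))[0]
    W=(P-np.array(ci['tvec']).reshape(3))@R; W[d<=0]=np.nan
    return W
def proj(p,ci):
    k,dist=K(ci)
    return cv2.projectPoints(np.array(p,float).reshape(-1,1,3),np.array(ci['rvec'],float),np.array(ci['tvec'],float),k,dist)[0].reshape(-1,2)
E
python3 - <<'E'
from h import *
s=env.observe(); print({k:np.round(v,3).tolist() for k,v in s.items()})
for n in('scene','top','wrist'):
    im,d,ci=cap(n,n+'0'); print(n,ci, (d>0).mean())
    for q in ('trough','basket_grip','lip','hung','dropper','stain','slide_tray') if n=='top' else ('trough','basket_grip','lip','hung'):
        for r in spotter.trace(n,q)[:3]: print(n,q,round(r['score'],2),r['rect'],r['pixels'].sum(), np.round(np.nanmedian(cloud(d,ci)[r['pixels']],0),3))
E
```

```text
pics
{'time_s': 0.0, 'q': [-76.337, 21.842, 74.387, -0.002, 83.857, -12.337], 'qvel': [0.045, -0.106, -0.02, 0.03, -0.068, -0.078], 'joint_efforts': [0.0, -44.847, -23.128, -0.0, 0.005, -0.0], 'position': [0.241, -0.494, 0.231], 'tool_rot': [[0.899, 0.438, -0.0], [0.438, -0.899, 0.001], [0.0, -0.001, -1.0]], 'ft_force': [-0.594, 0.194, 0.077], 'wrist_torque': [-0.009, 0.004, -0.033], 'grip_width': 0.085}
scene {'fx': 457.71969004536527, 'fy': 457.71969004536527, 'cx': 279.9474152707442, 'cy': 217.7439807181783, 'k1': -0.13574939452715284, 'rvec': array([ 1.45800193,  1.87803441, -1.01102374]), 'tvec': array([ 0.12368928, -0.27956914,  1.47801245])} 0.9961777210884354
scene trough 0.64 [343.9, 150.6, 459.9, 270.9] 8130 [0.616 0.285 0.063]
scene trough 0.31 [179.5, 177.0, 200.8, 189.6] 134 [ 0.531 -0.19   0.082]
scene basket_grip 0.85 [185.5, 153.3, 224.5, 216.1] 1328 [ 0.524 -0.178  0.047]
scene lip 0.59 [180.0, 172.2, 209.1, 220.2] 678 [ 0.526 -0.187  0.043]
scene hung 0.61 [414.6, 198.2, 458.2, 239.2] 1129 [0.622 0.341 0.117]
top {'fx': 468.53105985495154, 'fy': 468.53105985495154, 
[... 277 characters left out ...]

top basket_grip 0.91 [371.6, 275.2, 440.8, 329.4] 2277 [ 0.506 -0.183  0.027]
top lip 0.62 [389.5, 274.1, 440.6, 305.0] 594 [ 0.52  -0.187  0.06 ]
top hung 0.68 [93.0, 190.3, 152.8, 241.3] 2289 [0.603 0.338 0.048]
top dropper 0.78 [278.7, 151.4, 296.2, 177.5] 338 [0.737 0.06  0.049]
top stain 0.54 [80.2, 196.7, 221.3, 382.3] 18854 [0.446 0.289 0.008]
top slide_tray 0.68 [348.9, 146.5, 454.5, 201.5] 5232 [ 0.755 -0.169  0.007]
wrist {'fx': 377.33853107757983, 'fy': 377.33853107757983, 'cx': 279.0577824429872, 'cy': 202.31732965884427, 'k1': 0.0006681242846284515, 'rvec': array([-2.44727641,  1.52953488,  0.22428738]), 'tvec': array([-0.54993919, -0.03687937,  0.37873446])} 0.9960841836734694
```

View pics/top0.png

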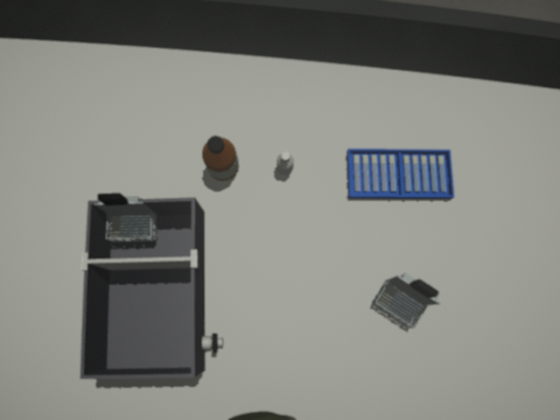

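View pics/scene0.png

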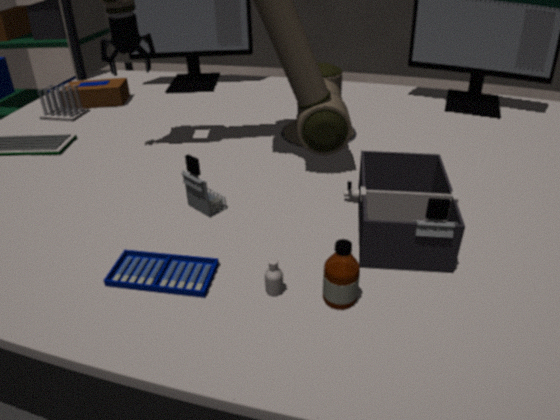

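View pics/wrist0.png

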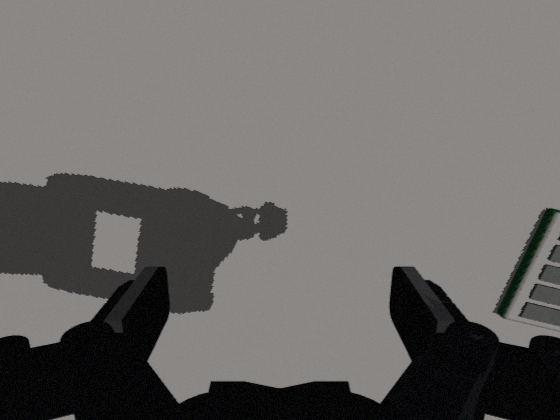

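The top view shows the trough at left with its tap at right (px 213,343) and the divider at about row 262. The loose basket stands at (400,300) with its grip at (425,288). Next I fit the poses from the depth data.

Run:
```python
from h import *
for n in ('top','scene'):
    im,d,ci=load(n+'0'); W=cloud(d,ci)
    print(n,'bench z',np.nanmedian(W[200:300,250:330,2]) if n=='top' else np.nanmedian(W[240:250,230:260,2]))
    reg=(W[...,0]>.2)&(W[...,0]<.75)&(W[...,1]>.1)&(W[...,1]<.5)
    m=reg&(W[...,2]>.108)&(W[...,2]<.1225)
    P=W[m]; r=cv2.minAreaRect((P[:,:2]*1000).astype(np.float32)); print('rim rect',r,len(P))
    z=W[reg][:,2]; print(np.histogram(z,bins=np.arange(-.005,.16,.005)))
    # basket grip
    reg=(W[...,0]>.4)&(W[...,0]<.62)&(W[...,1]>-.3)&(W[...,1]<-.1)
    for lo,hi in((.11,.16),(.088,.104),(.02,.1)):
        m=reg&(W[...,2]>lo)&(W[...,2]<hi); P=W[m]; 
        if len(P)>5: print(lo,hi,len(P),P.mean(0),P.max(0),cv2.minAreaRect((P[:,:2]*1000).astype(np.float32)))
    x0,y0,x1,y1=(70,180,240,390) if n=='top' else (330,140,470,280)
    a=cv2.resize(im[y0:y1,x0:x1],None,fx=3.5 if n=='top' else 4,fy=2.8 if n=='top' else 4,interpolation=cv2.INTER_CUBIC)
    cv2.imwrite(f'pics/z_{n}.png',np.clip(a[:,:,::-1].astype(float)*1.6,0,255).astype(np.uint8))
    x0,y0,x1,y1=(350,255,460,340) if n=='top' else (160,140,260,230)
    a=cv2.resize(im[y0:y1,x0:x1],None,fx=6,fy=6,interpolation=cv2.INTER_CUBIC)
    cv2.imwrite(f'pics/b_{n}.png',np.clip(a[:,:,::-1].astype(float)*1.6,0,255).astype(np.uint8))
```

```text
top bench z -0.0001778859494088298
rim rect ((491.9156494140625, 260.11798095703125), (456.1091613769531, 252.78494262695312), 8.855528831481934) 3116
(array([13368, 20029,  8479,   305,   321,   356,   509,   608,   480,
         602,   683,   541,   389,   390,   387,   399,   387,   482,
         507,   491,   488,   519,   445,  1112,  1748,    79,   122,
         125,    24,    23,    25,    23]), array([-0.005,  0.   ,  0.005,  0.01 ,  0.015,  0.02 ,  0.025,  0.03 ,
        0.035,  0.04 ,  0.045,  0.05 ,  0.055,  0.06 ,  0.065,  0.07 ,
        0.075,  0.08 ,  0.085,  0.09 ,  0.095,  0.1  ,  0.105,  0.11 ,
        0.115,  0.12 ,  0.125,  0.13 ,  0.135,  0.14 ,  0.145,  0.15 ,
        0.155]))
0.11 0.16 308 [ 0.51798089 -0.18884521  0.13870796] [ 0.53234662 -0.17132441  0.15098555] ((519.0660400390625, -191.51882934570312), (41.72687530517578, 13.053898811340332), 62.857173919677734)
0.088 0.104 146 [ 0.52739874 -0.18450594  0.09635295] [ 0.5470107  -0.15335104  0.10199756] ((524.2798461914062, -194.41278076171875), (85.59534454345703, 14.688675880432129), 61.2795524597168)
0.02 
[... 730 characters left out ...]
 ,  0.095,  0.1  ,  0.105,  0.11 ,
        0.115,  0.12 ,  0.125,  0.13 ,  0.135,  0.14 ,  0.145,  0.15 ,
        0.155]))
0.11 0.16 222 [ 0.52751638 -0.18914335  0.13110006] [ 0.53751484 -0.17145237  0.14864641] ((523.4586791992188, -190.99624633789062), (41.8757438659668, 14.665440559387207), 60.38740921020508)
0.088 0.104 157 [ 0.52894116 -0.18949379  0.09571969] [ 0.54737424 -0.1538013   0.10135918] ((527.0204467773438, -193.57798767089844), (83.3652572631836, 15.115464210510254), 64.21709442138672)
0.02 0.1 839 [ 0.52056898 -0.18090282  0.05524415] [ 0.55010778 -0.12972468  0.09990324] ((503.6402893066406, -182.53924560546875), (91.18054962158203, 65.90132904052734), 62.583316802978516)
```

View pics/z_top.png

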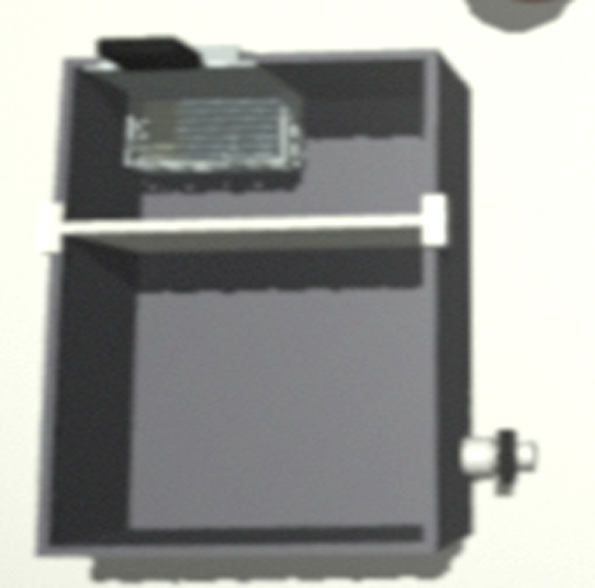

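View pics/b_scene.png

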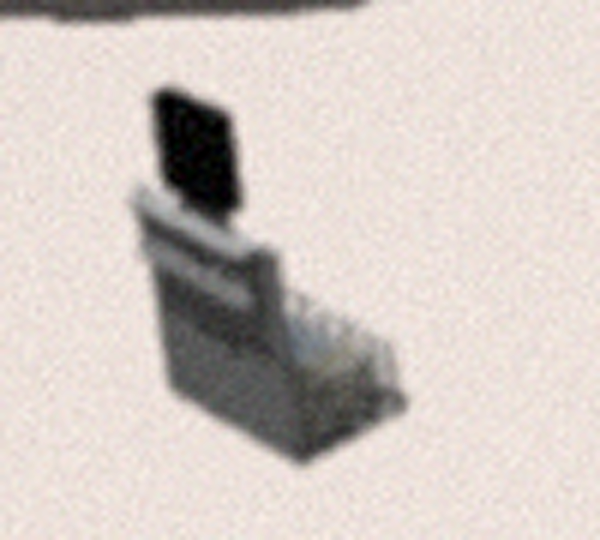

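View pics/b_top.png

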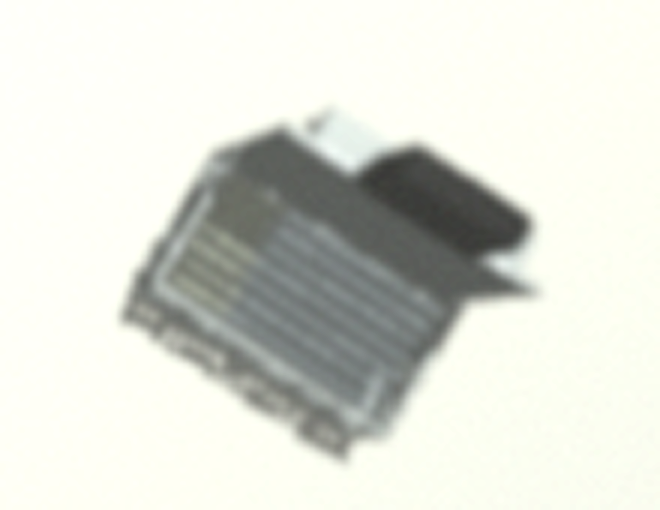

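Run:
```python
from h import *
from scipy.optimize import least_squares
im,d,ci=load('top0'); W=cloud(d,ci)
m=(W[...,2]>.111)&(W[...,2]<.121)&(W[...,0]>.3)&(W[...,0]<.72)&(W[...,1]>.15)&(W[...,1]<.45)
P=W[m]; print(len(P), P.min(0),P.max(0))
a=np.zeros(m.shape,np.uint8); a[m]=255
a=cv2.resize(a[180:390,70:240],None,fx=3.5,fy=2.8,interpolation=cv2.INTER_NEAREST); cv2.imwrite('pics/mask.png',a)
```

```text
2801 [0.31488167 0.16941724 0.11100847] [0.63827951 0.39753546 0.12094597]
```

View pics/mask.png

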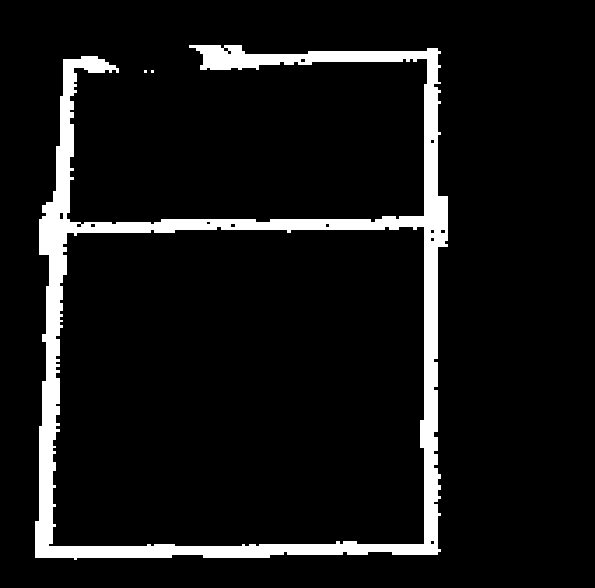

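```bash
cat > fit.py <<'E'
from h import *
from scipy.optimize import least_squares
def sdbox(p,h):
    q=np.abs(p)-h; return np.linalg.norm(np.maximum(q,0),axis=-1)+np.minimum(q.max(-1),0)
def rot(a): return np.array([[np.cos(a),-np.sin(a)],[np.sin(a),np.cos(a)]])
def loc(P,x,y,a): 
    Q=P.copy(); Q[:,:2]=(P[:,:2]-[x,y])@rot(a); return Q
E
python3 - <<'E'
from fit import *
allP=[]
for n in('top','scene'):
    im,d,ci=load(n+'0'); W=cloud(d,ci)
    m=(W[...,2]>.111)&(W[...,2]<.121)&(W[...,0]>.3)&(W[...,0]<.72)&(W[...,1]>.15)&(W[...,1]<.45)
    m=cv2.erode(m.astype(np.uint8),np.ones((2,2)))>0 if n=='top' else m
    P=W[m]
    h=np.array([.148,.092])
    f=lambda v: sdbox(loc(P,*v)[:,:2],h)
    r=least_squares(f,[.475,.283,.02],loss='soft_l1',f_scale=.002)
    # interior (divider) points excluded iteratively
    v=r.x
    for _ in range(6):
        e=np.abs(f(v)); k=e<.006; PP=P[k]; v=least_squares(lambda v:sdbox(loc(PP,*v)[:,:2],h),v,loss='soft_l1',f_scale=.002).x
    print(n,'trough',v[:2],np.degrees(v[2]),'rms',np.sqrt(np.mean(f(v)[k]**2)),k.sum())
    Q=loc(P,*v); k=(np.abs(Q[:,1])<.08)&(np.abs(Q[:,0])<.1); D=Q[k]
    c=np.polyfit(D[:,1],D[:,0],1); print('divider x mid, slope deg',c[1],np.degrees(np.arctan(c[0])),D[:,0].min(),D[:,0].max(),len(D))
    m=(W[...,0]>.46)&(W[...,0]<.58)&(W[...,1]>-.24)&(W[...,1]<-.14)&(W[...,2]>.107)&(W[...,2]<.15)
    P=W[m]; allP.append(P)
def fg(P,h=np.array([.006,.02,.021])):
    def g(v):
        Q=loc(P,*v[:3]); Q[:,2]-=.126; return sdbox(Q,h)
    return least_squares(g,[.522,-.191,np.radians(-28)],loss='soft_l1',f_scale=.0015)
for P in allP+[np.vstack(allP)]:
    r=fg(P); print('grip',r.x[:2],np.degrees(r.x[2]),len(P),r.cost)
E
```

```text
top trough [0.47527133 0.28288169] 7.576099055762488 rms 0.0018822760651185156 1703
divider x mid, slope deg 0.043170823852001015 0.48154192293609904 0.04061701624701673 0.046338537865074865 248
scene trough [0.47984024 0.28343903] 7.628363005028891 rms 0.0027359924856907992 1100
divider x mid, slope deg 0.043399913241607795 0.5199499752311689 0.03587519172013019 0.04929612343118396 322
grip [ 0.51929391 -0.191517  ] -27.57660035740669 314 0.00010202356298985051
grip [ 0.52135467 -0.19240208] -29.119017865073893 237 0.00011064656282662947
grip [ 0.52028554 -0.19193223] -28.825552282208747 551 0.0003356610044524485
```

```bash
cat > plan.py <<'E'
from h import *
from scipy.spatial.transform import Rotation as Ro
def Rt(yaw): # tool down, tool y at yaw (deg)
    a=np.radians(yaw); y=np.array([np.cos(a),np.sin(a),0]); z=np.array([0,0,-1.]); return np.column_stack([np.cross(y,z),y,z])
def st():
    s=env.observe(); return np.array(s['position']),np.array(s['tool_rot']),s
def plan(p1,yaw,n):
    p0,R0,s=st(); w=Ro.from_matrix(R0.T@Rt(yaw)).as_rotvec()
    A=sum(R0@Ro.from_rotvec(w*i/n).as_matrix() for i in range(n))
    d=np.linalg.solve(A,np.array(p1)-p0)
    print('at',p0.round(4),'yaw y',np.degrees(np.arctan2(R0[1,1],R0[0,1])).round(2),'F',np.round(s['ft_force'],1),'w',round(float(s['grip_width']),4),'t',s['time_s'])
    print(n,'rows of',np.round(np.r_[d/.04,w/n/.15],3).tolist())
T=np.array([.4765,.283]); TY=7.6
def t2w(x,y): 
    a=np.radians(TY); return T+np.array([[np.cos(a),-np.sin(a)],[np.sin(a),np.cos(a)]])@[x,y]
def w2t(p):
    a=np.radians(TY); return np.array([[np.cos(a),np.sin(a)],[-np.sin(a),np.cos(a)]])@(np.array(p)[:2]-T)
E
python3 - <<'E'
from plan import *
plan([.52,-.192,.231],-28.3,20)
ci=vision.camera_info('wrist'); R=cv2.Rodrigues(ci['rvec'])[0]; p,R0,s=st(); print('cam in tool',R0.T@(-R.T@ci['tvec']-p), 'axis',R0.T@R[2])
E
```

```text
at [ 0.2411 -0.4943  0.2313] yaw y -64.0 F [ 0.1  0.4 -0.7] w 0.0857 t 0.9
20 rows of [0.521, -0.04, 0.0, -0.0, 0.0, -0.208]
cam in tool [ 7.34098003e-02 -6.71817014e-05 -1.42097776e-01] axis [-2.87282536e-01  8.95135051e-05  9.57845883e-01]
```

Request:
jog_arm(plan=[[[0.52, -0.04, 0, 0, 0, -0.21], [0.52, -0.04, 0, 0, 0, -0.21], [0.52, -0.04, 0, 0, 0, -0.21], [0.52, -0.04, 0, 0, 0, -0.21], [0.52, -0.04, 0, 0, 0, -0.21], [0.52, -0.04, 0, 0, 0, -0.21], [0.52, -0.04, 0, 0, 0, -0.21], [0.52, -0.04, 0, 0, 0, -0.21], [0.52, -0.04, 0, 0, 0, -0.21], [0.52, -0.04, 0, 0, 0, -0.21]]], grip=1)

```text
time_s: 1.9
position: [0.4042, -0.3643, 0.2313]
tool_rot: [[0.718, 0.696, 0.0], [0.696, -0.718, -0.0], [-0.0, 0.0, -1.0]]
ft_force: [-0.7, -0.0, -0.6]
grip_width: 0.0854
```

Request:
jog_arm(plan=[[[0.52, -0.04, 0, 0, 0, -0.21], [0.52, -0.04, 0, 0, 0, -0.21], [0.52, -0.04, 0, 0, 0, -0.21], [0.52, -0.04, 0, 0, 0, -0.21], [0.52, -0.04, 0, 0, 0, -0.21], [0.52, -0.04, 0, 0, 0, -0.21], [0.52, -0.04, 0, 0, 0, -0.21], [0.52, -0.04, 0, 0, 0, -0.21], [0.52, -0.04, 0, 0, 0, -0.21], [0, 0, 0, 0, 0, -0.2]]])

```text
time_s: 2.9
position: [0.5099, -0.2086, 0.2314]
tool_rot: [[0.466, 0.885, 0.0], [0.885, -0.466, 0.0], [0.0, 0.0, -1.0]]
ft_force: [-0.3, 0.1, -0.4]
grip_width: 0.0856
```

Run:
```python
from fit import *
from plan import plan
plan([.52,-.192,.231],-28.3,3)
im,d,ci=cap('wrist','w1'); W=cloud(d,ci)
m=(W[...,0]>.46)&(W[...,0]<.58)&(W[...,1]>-.24)&(W[...,1]<-.14)&(W[...,2]>.107)&(W[...,2]<.15)
P=W[m]
def g(v):
    Q=loc(P,*v[:3]); Q[:,2]-=.126; return sdbox(Q,np.array([.006,.02,.021]))
r=least_squares(g,[.522,-.191,np.radians(-28)],loss='soft_l1',f_scale=.001)
print(r.x[:2],np.degrees(r.x[2]),len(P),np.sqrt(np.mean(r.fun**2)),np.nanmax(P[:,2]))
t=m&(W[...,2]>.143); print(cv2.minAreaRect((W[t][:,:2]*1000).astype(np.float32)),t.sum())
```

```text
at [ 0.5099 -0.2086  0.2314] yaw y -27.76 F [-0.3  0.1 -0.4] w 0.0856 t 2.9
3 rows of [0.162, 0.01, 0.003, 0.0, -0.001, 0.021]
[ 0.51994991 -0.19442649] -28.168835768454134 1288 0.0008159632554132851 0.14839840161396137
((520.2760620117188, -193.59933471679688), (39.21991729736328, 11.667008399963379), 61.66300964355469) 1153
```

View pics/w1.png

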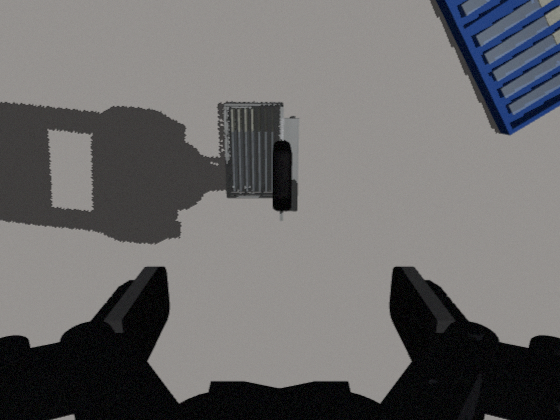

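The wrist view shows the grip centred between the jaws at (282,175). The fit puts it at (0.520, -0.194) with yaw -28.2°.

Run:
```python
from plan import *
plan([.5201,-.194,.107],-28.2,10)
```

```text
at [ 0.5095 -0.2097  0.2314] yaw y -27.72 F [ 0.1  0.  -0.9] w 0.0856 t 2.95
10 rows of [0.047, 0.005, 0.311, 0.0, 0.0, 0.006]
```

Request:
jog_arm(plan=[[[0.16, 0.015, 0, 0, 0, 0.02], [0.16, 0.015, 0, 0, 0, 0.02], [0.15, 0.01, 0, 0, 0, 0.02], [0, 0, 0.5, 0, 0, 0], [0, 0, 0.5, 0, 0, 0], [0, 0, 0.5, 0, 0, 0], [0, 0, 0.5, 0, 0, 0], [0, 0, 0, 0, 0, 0], [0, 0, 0, 0, 0, 0]]])

```text
time_s: 3.85
position: [0.5197, -0.1947, 0.1518]
tool_rot: [[0.478, 0.879, 0.0], [0.879, -0.478, -0.0], [-0.0, 0.0, -1.0]]
ft_force: [-0.3, -0.1, -0.0]
grip_width: 0.0856
```

Run:
```python
from plan import *
plan([.5201,-.194,.107],-28.2,3)
im,d,ci=cap('wrist','w2')
plan([.5201,-.194,.107],-28.2,3)
```

```text
at [ 0.5197 -0.1947  0.1518] yaw y -28.52 F [-0.3 -0.1 -0. ] w 0.0856 t 3.85
3 rows of [0.007, -0.0, 0.373, 0.0, 0.0, -0.013]
at [ 0.52   -0.1948  0.1524] yaw y -28.51 F [ 0.6 -0.7  0.5] w 0.0854 t 3.9
3 rows of [0.007, -0.003, 0.378, 0.004, 0.0, -0.012]
```

View pics/w2.png

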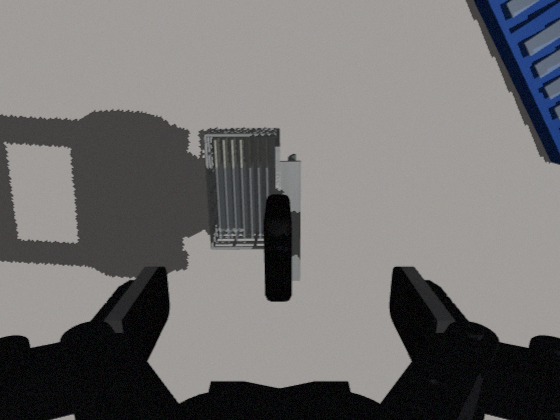

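The grip stays centred between the pads at (278,248), so I go down and close.

Request:
jog_arm(plan=[[[0.007, 0, 0.373, 0, 0, -0.012], [0.007, 0, 0.373, 0, 0, -0.012], [0.007, 0, 0.373, 0, 0, -0.012], [0, 0, 0, 0, 0, 0], [0, 0, 0, 0, 0, 0]]])

```text
time_s: 4.4
position: [0.5204, -0.1941, 0.1077]
tool_rot: [[0.473, 0.881, 0.001], [0.881, -0.473, -0.001], [-0.0, 0.002, -1.0]]
ft_force: [-0.0, -0.2, -0.5]
grip_width: 0.0855
```

Request:
jog_arm(plan=[[[0, 0, 0, 0, 0, 0], [0, 0, 0, 0, 0, 0], [0, 0, 0, 0, 0, 0], [0, 0, 0, 0, 0, 0], [0, 0, 0, 0, 0, 0], [0, 0, 0, 0, 0, 0], [0, 0, 0, 0, 0, 0], [0, 0, 0, 0, 0, 0], [0, 0, 0, 0, 0, 0], [0, 0, 0, 0, 0, 0]]], grip=-1, squeeze=90)

```text
time_s: 5.4
position: [0.5201, -0.194, 0.1068]
tool_rot: [[0.473, 0.881, 0.001], [0.881, -0.473, -0.0], [-0.0, 0.001, -1.0]]
ft_force: [0.4, 0.1, 4.2]
grip_width: 0.011
```

Request:
jog_arm(plan=[[[0, 0, -0.2, 0, 0, 0], [0, 0, -0.4, 0, 0, 0], [0, 0, -0.6, 0, 0, 0], [0, 0, -0.6, 0, 0, 0], [0, 0, -0.6, 0, 0, 0], [0, 0, -0.6, 0, 0, 0], [0, 0, -0.6, 0, 0, 0], [0, 0, -0.5, 0, 0, 0], [0, 0, -0.3, 0, 0, 0], [0, 0, 0, 0, 0, 0]]])

```text
time_s: 6.4
position: [0.52, -0.1939, 0.2837]
tool_rot: [[0.472, 0.881, 0.001], [0.881, -0.472, -0.001], [-0.0, 0.002, -1.0]]
ft_force: [0.4, 0.3, -2.9]
grip_width: 0.0107
```

Run:
```python
from plan import *
t=t2w(.010,.0); print(t)
plan([*t,.283],TY,25)
cap('wrist','w3')
```

```text
[0.48641216 0.28432256]
at [ 0.52   -0.1939  0.2837] yaw y -28.19 F [ 0.4  0.3 -2.9] w 0.0107 t 6.4
25 rows of [0.471, -0.126, 0.001, 0.0, 0.0, -0.167]
```

View pics/w3.png

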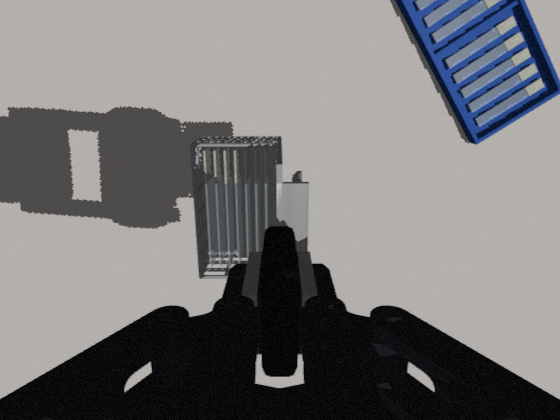

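The basket hangs straight in the grip; its lip shows at (295,200). I move it over the drain compartment.

Request:
jog_arm(plan=[[[0.47, -0.126, 0, 0, 0, -0.167], [0.47, -0.126, 0, 0, 0, -0.167], [0.47, -0.126, 0, 0, 0, -0.167], [0.47, -0.126, 0, 0, 0, -0.167], [0.47, -0.126, 0, 0, 0, -0.167], [0.47, -0.126, 0, 0, 0, -0.167], [0.47, -0.126, 0, 0, 0, -0.167], [0.47, -0.126, 0, 0, 0, -0.167], [0.47, -0.126, 0, 0, 0, -0.167], [0.47, -0.126, 0, 0, 0, -0.167]]])

```text
time_s: 7.45
position: [0.5421, -0.0001, 0.281]
tool_rot: [[0.238, 0.971, -0.003], [0.971, -0.238, 0.001], [-0.0, -0.003, -1.0]]
ft_force: [0.4, -1.0, -3.0]
grip_width: 0.0109
```

Request:
jog_arm(plan=[[[0.47, -0.126, 0, 0, 0, -0.167], [0.47, -0.126, 0, 0, 0, -0.167], [0.47, -0.126, 0, 0, 0, -0.167], [0.47, -0.126, 0, 0, 0, -0.167], [0.47, -0.126, 0, 0, 0, -0.167], [0.47, -0.126, 0, 0, 0, -0.167], [0.47, -0.126, 0, 0, 0, -0.167], [0.47, -0.126, 0, 0, 0, -0.167], [0.47, -0.126, 0, 0, 0, -0.167], [0.47, -0.126, 0, 0, 0, -0.167]]])

```text
time_s: 8.45
position: [0.5161, 0.1921, 0.281]
tool_rot: [[-0.01, 1.0, -0.003], [1.0, 0.01, -0.0], [-0.0, -0.003, -1.0]]
ft_force: [-0.7, -0.2, -3.0]
grip_width: 0.0105
```

Run:
```python
from plan import *
t=t2w(.010,.0); print(t)
plan([*t,.283],TY,5)
```

```text
[0.48641216 0.28432256]
at [0.5161 0.1921 0.281 ] yaw y 0.57 F [-0.7 -0.2 -3. ] w 0.0105 t 8.45
5 rows of [0.469, -0.121, -0.01, -0.004, 0.0, -0.164]
```

Request:
jog_arm(plan=[[[0.47, -0.12, 0, 0, 0, -0.164], [0.47, -0.12, 0, 0, 0, -0.164], [0.47, -0.12, 0, 0, 0, -0.164], [0.47, -0.12, 0, 0, 0, -0.164], [0.47, -0.12, 0, 0, 0, -0.164], [0, 0, 0, 0, 0, 0], [0, 0, 0, 0, 0, 0]]])

```text
time_s: 9.15
position: [0.4872, 0.2836, 0.2815]
tool_rot: [[-0.132, 0.991, -0.002], [0.991, 0.132, -0.001], [-0.001, -0.002, -1.0]]
ft_force: [1.3, 0.5, -3.2]
grip_width: 0.0107
```

Run:
```python
from plan import *
t=t2w(.010,.0)
plan([*t,.283],TY,1)
for c in('wrist','scene','top'):
    im,d,ci=cap(c,c+'4')
p,R,s=st(); print(p,w2t(p))
```

```text
at [0.4872 0.2836 0.2815] yaw y 7.57 F [ 1.3  0.5 -3.2] w 0.0107 t 9.15
1 rows of [0.021, -0.016, -0.038, -0.014, 0.005, -0.004]
[0.48770502 0.28301437 0.28212956] [ 0.01110849 -0.0014677 ]
```

View pics/wrist4.png

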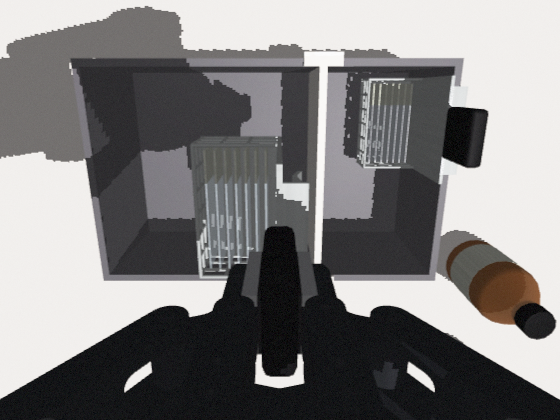

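View pics/scene4.png

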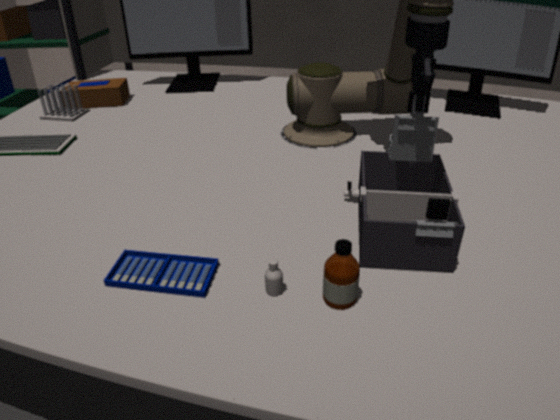

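The wrist view shows the divider crossing at column ~320 (its +y ear at (323,58)) and the lip at (295,195), left of the divider. I measure both in the wrist frame.

Run:
```python
from fit import *
from plan import w2t,T,TY,st
im,d,ci=load('wrist4'); W=cloud(d,ci)
m=(W[...,2]>.109)&(W[...,2]<.123)&(W[...,0]>.3)&(W[...,0]<.72)&(W[...,1]>.1)&(W[...,1]<.45)
m[225:,180:400]=False
a=np.zeros(m.shape,np.uint8); a[m]=255; cv2.imwrite('pics/m4.png',a)
P=W[m]; h=np.array([.148,.092]); v=np.array([*T,np.radians(TY)])
f=lambda v,P=P: sdbox(loc(P,*v)[:,:2],h)
for _ in range(8):
    k=np.abs(f(v))<.006; PP=P[k]; v=least_squares(lambda v:sdbox(loc(PP,*v)[:,:2],h),v,loss='soft_l1',f_scale=.001).x
print('trough',v[:2],np.degrees(v[2]),k.sum(),np.sqrt(np.mean(f(v)[k]**2)))
Q=loc(P,*v); k=(np.abs(Q[:,1])<.08)&(np.abs(Q[:,0])<.1); D=Q[k]
c=np.polyfit(D[:,1],D[:,0],1); print('div x mid',c[1],'slope',np.degrees(c[0]),np.percentile(D[:,0]-np.polyval(c,D[:,1]),[2,98]),'z',np.median(D[:,2]),len(D))
# by image edges too: project z=.118 line
p,R,s=st(); print('tcp in trough',loc(p[None],*v)[0])
# lip points: relative to tool
Rr=R; L=(W-p)@Rr  # tool coords
k=np.zeros(m.shape,bool); k[178:240,275:315]=True
k&=np.abs(L[...,2])<.06
print('lip tool y rows')
for r in range(178,240,5):
    q=L[r,265:325]; q=q[(np.abs(q[:,2])<.03)]
    if len(q): print(r,q[:,1].min().round(4),q[:,1].max().round(4),np.median(q[:,2]).round(4),q[:,0].mean().round(4),len(q))
```

```text
trough [0.47798614 0.28343504] 7.592266647242679 8871 0.0025370183830835833
div x mid 0.04308130475624393 slope 0.03447825895972677 [-0.00270656  0.00323592] z 0.11771836342774408 1232
tcp in trough [ 0.0095781  -0.00170107  0.28212956]
lip tool y rows
178 -0.0008 0.0088 0.0184 0.0372 13
183 -0.0008 0.0124 0.0104 0.0363 32
188 -0.0008 0.0121 0.0103 0.0341 32
193 -0.0009 0.0121 0.01 0.032 31
198 -0.0009 0.0121 0.0101 0.0298 32
203 -0.0008 0.0122 0.0102 0.0276 31
208 -0.0009 0.0122 0.0103 0.0254 31
213 -0.0009 0.0123 0.01 0.0232 32
218 -0.0009 0.0123 0.0103 0.021 32
223 -0.0009 0.0124 0.0103 0.0187 32
228 -0.0048 0.0124 -0.0013 0.0193 42
233 -0.0055 0.012 -0.007 0.0188 42
238 -0.0053 0.0121 -0.0126 0.0182 43
```

Run:
```python
from h import *
im,d,ci=load('wrist4')
a=cv2.resize(im[130:270,180:400],None,fx=3.6,fy=3.6,interpolation=cv2.INTER_CUBIC); cv2.imwrite('pics/w4z.png',a[:,:,::-1])
im,d,ci=load('scene4')
a=cv2.resize(im[80:280,330:480],None,fx=3,fy=3,interpolation=cv2.INTER_CUBIC); cv2.imwrite('pics/s4z.png',np.clip(a[:,:,::-1]*1.5,0,255).astype(np.uint8))
```

```text
(no output)
```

View pics/w4z.png

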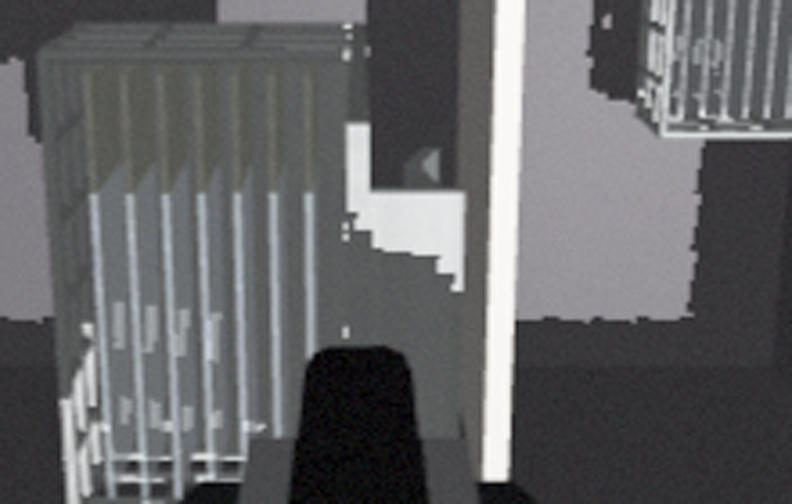

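View pics/s4z.png

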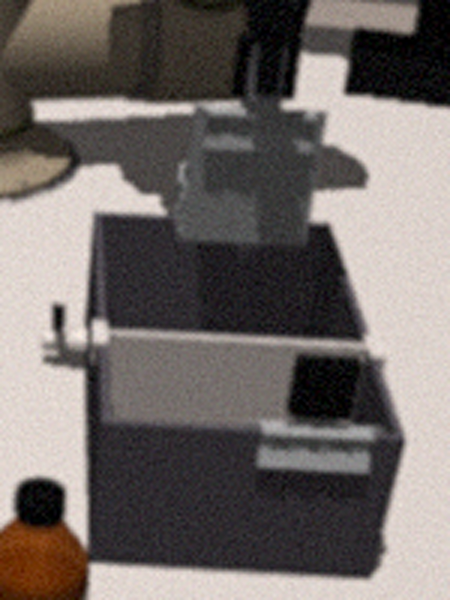

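```bash
sed -i 's/^T=.*/T=np.array([.4780,.2834]); TY=7.59/' plan.py
python3 - <<'E'
from plan import *
print(w2t(st()[0]))
plan([*t2w(.0337,-0.0005),.232],TY,8)
E
```

```text
[ 0.00956906 -0.00166413]
at [0.4877 0.283  0.2821] yaw y 7.49 F [ 0.6  0.4 -2.9] w 0.011 t 9.3
8 rows of [0.004, 0.075, 0.157, -0.001, 0.0, -0.001]
```

Request:
jog_arm(plan=[[[0.005, 0.15, 0, 0, 0, 0], [0.005, 0.15, 0, 0, 0, 0], [0.005, 0.15, 0, 0, 0, 0], [0.005, 0.15, 0, 0, 0, 0], [0, 0, 0.3, 0, 0, 0], [0, 0, 0.3, 0, 0, 0], [0, 0, 0.3, 0, 0, 0], [0, 0, 0.3, 0, 0, 0], [0, 0, 0, 0, 0, 0], [0, 0, 0, 0, 0, 0]]])

```text
time_s: 10.3
position: [0.5114, 0.2878, 0.2347]
tool_rot: [[-0.131, 0.991, 0.0], [0.991, 0.131, 0.0], [0.0, 0.0, -1.0]]
ft_force: [-0.1, -0.4, -2.4]
grip_width: 0.0109
```

```bash
cat > meas.py <<'E'
from fit import *
from plan import w2t,T,TY,st
import sys
tag=sys.argv[1]; p,R,s=st(); print('tcp',p.round(4),'trough',w2t(p).round(4),'F',np.round(s['ft_force'],1))
im,d,ci=cap('wrist',tag); W=cloud(d,ci); L=(W-p)@R
h=.118-p[2]
m=(np.abs(W[...,2]-.118)<.004)&(np.abs(L[...,1])<.07)&(im.min(-1)>150)
D=L[m]
if len(D)>30:
    D=D[(np.abs(D[:,0])<.085)]; D=D[np.abs(D[:,1]-np.median(D[:,1]))<.01]
    c=np.polyfit(D[:,0],D[:,1],1); r=D[:,1]-np.polyval(c,D[:,0]); print('divider mid tool y',c[1],'slope deg',np.degrees(c[0]),np.percentile(r,[1,99]),len(D),D[:,0].min(),D[:,0].max())
k=(np.abs(L[...,2]-.0105)<.004)&(np.abs(L[...,1])<.02)&(np.abs(L[...,0])<.05); q=L[k]
if len(q): print('lip y',q[:,1].min(),q[:,1].max(),'z',np.median(q[:,2]),'x max',q[:,0].max())
a=cv2.resize(im[100:300,160:430],None,fx=2.9,fy=2.9,interpolation=cv2.INTER_CUBIC); cv2.imwrite(f'pics/{tag}z.png',a[:,:,::-1])
E
python3 meas.py w5
```

```text
tcp [0.5114 0.2878 0.2347] trough [ 0.0337 -0.0001] F [-0.1 -0.4 -2.4]
divider mid tool y 0.010278926227334844 slope deg -0.47614140557738327 [-0.00336816  0.00267081] 775 0.0111487021407251 0.08463630801024744
lip y -0.0005068770625041315 0.012842886439682937 z 0.009407719356492745 x max 0.044203734204986425
```

View pics/w5z.png

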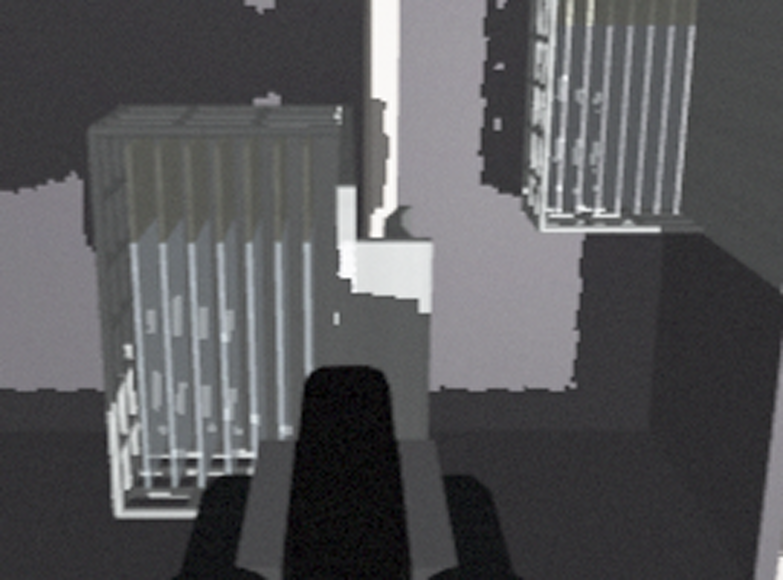

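The divider's -x face is about 5 mm to +x of the sheet, as planned. I lower the sheet beside the divider, keeping the tongue above the edge.

Request:
jog_arm(plan=[[[0, 0, 0.2, 0, 0, 0], [0, 0, 0.2, 0, 0, 0], [0, 0, 0.2, 0, 0, 0], [0, 0, 0.2, 0, 0, 0], [0, 0, 0.2, 0, 0, 0], [0, 0, 0.2, 0, 0, 0], [0, 0, 0.2, 0, 0, 0], [0, 0, 0.2, 0, 0, 0], [0, 0, 0.2, 0, 0, 0], [0, 0, 0, 0, 0, 0]]])

```text
time_s: 11.35
position: [0.5107, 0.2876, 0.1613]
tool_rot: [[-0.132, 0.991, -0.002], [0.991, 0.132, -0.001], [-0.0, -0.002, -1.0]]
ft_force: [-0.3, -0.6, -3.6]
grip_width: 0.0111
```

```bash
python3 meas.py w6
```

```text
tcp [0.5107 0.2876 0.1613] trough [ 0.033  -0.0002] F [-0.3 -0.6 -3.6]
divider mid tool y 0.011262878935357533 slope deg -0.7126535916231426 [-0.00315943  0.00299433] 1435 -0.0849141914363697 0.08497782826318429
lip y -0.00028096312861501 0.013110200302717107 z 0.009047061139420314 x max 0.04428162234705711
```

View pics/w6z.png

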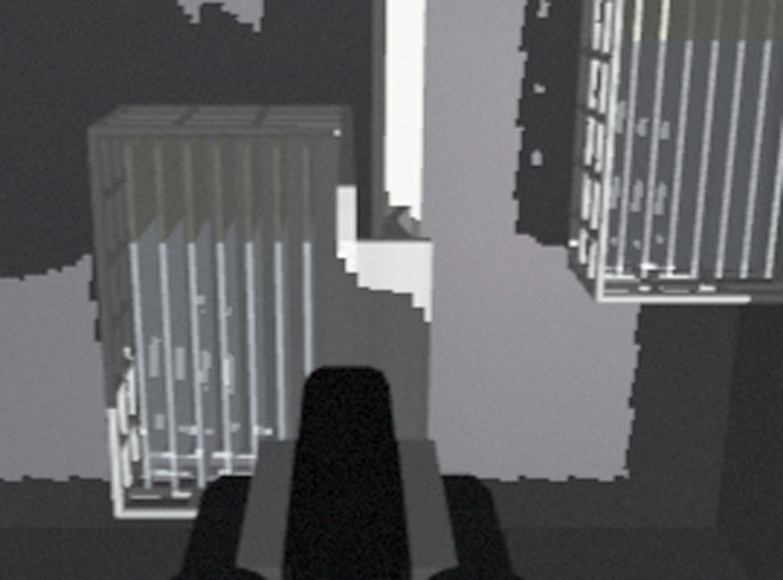

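```bash
cat > edge.py <<'E'
from fit import *
def edges(tag,p,R,x0,x1,rows,zt=.118,thr=130):
    im,d,ci=load(tag); g=cv2.GaussianBlur(im,(1,1),0).mean(-1); k,dist=K(ci); Rc=cv2.Rodrigues(ci['rvec'])[0]; C=-Rc.T@ci['tvec']
    out=[]
    for r in rows:
        row=g[r,x0:x1]; on=row>thr
        if on.sum()<5: continue
        i=np.argmax(row); a=i
        while a>0 and row[a-1]>thr: a-=1
        b=i
        while b<len(row)-1 and row[b+1]>thr: b+=1
        l=a-(row[a]-thr)/(row[a]-row[a-1]) if a>0 else np.nan; h=b+(row[b]-thr)/(row[b]-row[b+1]) if b<len(row)-1 else np.nan
        o=[]
        for c in(l,h):
            n=cv2.undistortPoints(np.array([[[c+x0,r]]],float),k,dist).ravel(); ray=Rc.T@np.array([*n,1]); q=C+ray*(zt-C[2])/ray[2]; o.append((q-p)@R)
        out.append([r,o[0][0],o[0][1],o[1][1],(h-l)])
    return np.array(out)
E
python3 - <<'E'
from edge import *
from plan import st
p,R,s=st()
o=edges('w6',p,R,285,315,range(60,170,3))
print(np.round(o[::4]*[1,1e3,1e3,1e3,1],2))
for j in(2,3):
    c=np.polyfit(o[:,1],o[:,j],1); print(c[1],np.degrees(c[0]), np.std(o[:,j]-np.polyval(c,o[:,1])))
E
```

```text
[[ 60.    86.16   6.58  13.2   14.31]
 [ 72.    80.9    6.52    nan    nan]
 [ 84.    75.56   6.56    nan    nan]
 [ 96.    70.12   6.56    nan    nan]
 [108.    64.59   6.62    nan    nan]
 [120.    58.96   6.58    nan    nan]
 [132.    53.22   6.63    nan    nan]
 [144.    47.38   6.69    nan    nan]
 [156.    41.44   6.56    nan    nan]
 [168.    35.38   7.35    nan    nan]]
0.0068272700495805305 -0.20342184454487425 0.00012331023885025382
nan nan nan
```

Request:
jog_arm(plan=[[[0, 0.025, 0, 0, 0, 0], [0, 0.025, 0, 0, 0, 0], [0, 0.025, 0, 0, 0, 0], [0, 0.0125, 0, 0, 0, 0], [0, 0, 0, 0, 0, 0]]])

```text
time_s: 11.9
position: [0.5147, 0.2882, 0.1627]
tool_rot: [[-0.132, 0.991, 0.0], [0.991, 0.132, 0.0], [0.0, 0.0, -1.0]]
ft_force: [-0.7, -0.5, -3.1]
grip_width: 0.0112
```

Request:
jog_arm(plan=[[[0, 0.0125, 0, 0, 0, 0], [0, 0, 0, 0, 0, 0]]])

```text
time_s: 12.1
position: [0.5151, 0.2882, 0.1626]
tool_rot: [[-0.132, 0.991, 0.0], [0.991, 0.132, 0.0], [0.0, 0.0, -1.0]]
ft_force: [0.6, 1.1, -3.1]
grip_width: 0.0112
```

Request:
jog_arm(plan=[[[0, 0.0125, 0, 0, 0, 0], [0, 0, 0, 0, 0, 0]]])

```text
time_s: 12.3
position: [0.5157, 0.2883, 0.1625]
tool_rot: [[-0.132, 0.991, 0.0], [0.991, 0.132, 0.0], [0.0, 0.0, -1.0]]
ft_force: [0.7, -0.8, -3.1]
grip_width: 0.011
```

Request:
jog_arm(plan=[[[0, 0.01, 0, 0, 0, 0], [0, 0, 0, 0, 0, 0]]])

```text
time_s: 12.5
position: [0.516, 0.2884, 0.1625]
tool_rot: [[-0.132, 0.991, -0.0], [0.991, 0.132, 0.0], [0.0, -0.0, -1.0]]
ft_force: [-0.8, 0.3, -3.1]
grip_width: 0.011
```

Request:
jog_arm(plan=[[[0, 0.01, 0, 0, 0, 0], [0, 0, 0, 0, 0, 0]]])

```text
time_s: 12.7
position: [0.5162, 0.2884, 0.1625]
tool_rot: [[-0.132, 0.991, -0.001], [0.991, 0.132, -0.0], [-0.0, -0.001, -1.0]]
ft_force: [-1.0, -0.5, -2.3]
grip_width: 0.0113
```

Request:
jog_arm(plan=[[[0, 0.01, 0, 0, 0, 0], [0, 0, 0, 0, 0, 0]]])

```text
time_s: 12.9
position: [0.5163, 0.2884, 0.1625]
tool_rot: [[-0.132, 0.991, -0.001], [0.991, 0.132, -0.0], [-0.0, -0.001, -1.0]]
ft_force: [-3.1, -1.4, -1.4]
grip_width: 0.0111
```

Contact is felt: about -3 N along x, and the motion stalls at x≈0.5162. I back off about 1.3 mm to centre the 8 mm mouth over the divider, then check.

Request:
jog_arm(plan=[[[0, -0.035, 0, 0, 0, 0], [0, 0, 0, 0, 0, 0], [0, 0, 0, 0, 0, 0]]])

```text
time_s: 13.2
position: [0.5158, 0.2883, 0.1627]
tool_rot: [[-0.131, 0.991, 0.001], [0.991, 0.131, 0.0], [0.0, 0.001, -1.0]]
ft_force: [0.6, -0.5, -2.7]
grip_width: 0.0109
```

```bash
python3 meas.py w7
python3 - <<'E'
from edge import *
from plan import st,plan,t2w,TY
p,R,s=st(); plan(p,TY,1)
o=edges('w7',p,R,270,315,range(60,150,3))
print(np.round(np.nanmedian(o,0)*[1,1e3,1e3,1e3,1],2))
E
```

```text
tcp [0.5158 0.2883 0.1627] trough [ 0.0381 -0.0001] F [ 0.6 -0.5 -2.7]
divider mid tool y 0.005141050997538561 slope deg -0.23155019038448563 [-0.00281208  0.00292798] 1213 0.037501844988802706 0.08493793902291125
lip y -0.0006760269198771831 0.012617811516223855 z 0.009901206996797904 x max 0.044199862790251114
at [0.5157 0.2883 0.1627] yaw y 7.55 F [ 0.2  0.3 -3.1] w 0.0114 t 13.25
1 rows of [0.0, 0.0, -0.0, 0.005, -0.001, -0.004]
[103.5   66.62   1.39   7.92  14.05]
```

View pics/w7z.png

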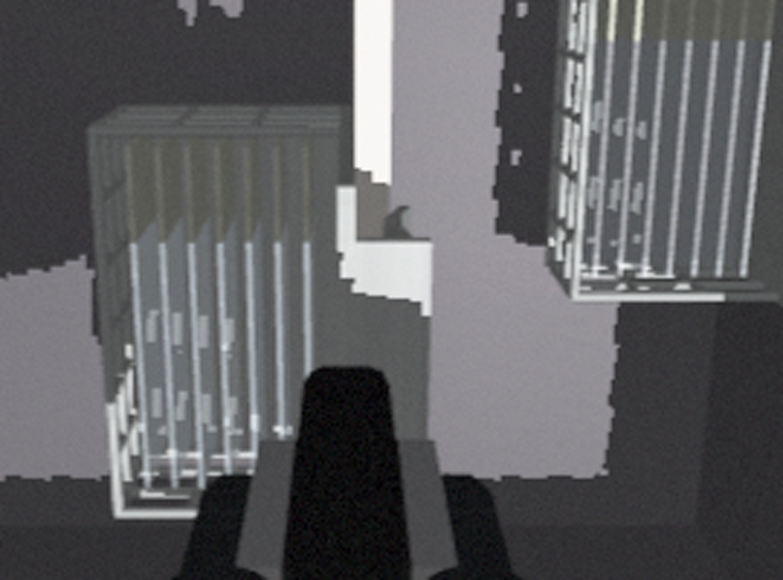

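Request:
jog_arm(plan=[[[0, -0.0125, 0, 0, 0, 0], [0, 0, 0.1, 0, 0, 0], [0, 0, 0.1, 0, 0, 0], [0, 0, 0, 0, 0, 0]]])

```text
time_s: 13.65
position: [0.5146, 0.2881, 0.1537]
tool_rot: [[-0.131, 0.991, -0.001], [0.991, 0.131, -0.0], [-0.0, -0.001, -1.0]]
ft_force: [-0.5, 0.6, -3.1]
grip_width: 0.0107
```

Request:
jog_arm(plan=[[[0, 0, 0.05, 0, 0, 0], [0, 0, 0, 0, 0, 0]]])

```text
time_s: 13.85
position: [0.5149, 0.2882, 0.1523]
tool_rot: [[-0.132, 0.991, -0.0], [0.991, 0.132, -0.0], [-0.0, -0.0, -1.0]]
ft_force: [-0.1, -0.9, -2.3]
grip_width: 0.011
```

Request:
jog_arm(plan=[[[0, 0, 0.05, 0, 0, 0], [0, 0, 0, 0, 0, 0]]])

```text
time_s: 14.05
position: [0.515, 0.2882, 0.1505]
tool_rot: [[-0.132, 0.991, 0.0], [0.991, 0.132, 0.0], [0.0, 0.0, -1.0]]
ft_force: [-0.2, -0.0, -3.0]
grip_width: 0.0111
```

Request:
jog_arm(plan=[[[0, 0, 0.05, 0, 0, 0], [0, 0, 0, 0, 0, 0]]])

```text
time_s: 14.25
position: [0.5154, 0.2883, 0.1487]
tool_rot: [[-0.131, 0.991, 0.001], [0.991, 0.131, 0.0], [0.0, 0.001, -1.0]]
ft_force: [2.6, 0.4, -2.5]
grip_width: 0.011
```

Request:
jog_arm(plan=[[[0, 0, 0.05, 0, 0, 0], [0, 0, 0, 0, 0, 0]]])

```text
time_s: 14.45
position: [0.5156, 0.2883, 0.1469]
tool_rot: [[-0.131, 0.991, 0.002], [0.991, 0.131, 0.001], [0.0, 0.002, -1.0]]
ft_force: [4.1, 0.4, -1.5]
grip_width: 0.011
```

```bash
python3 meas.py w8; python3 -c "
from h import *
im,d,ci=cap('scene','s8'); a=cv2.resize(im[80:280,330:480],None,fx=3,fy=3,interpolation=cv2.INTER_CUBIC); cv2.imwrite('pics/s8z.png',np.clip(a[:,:,::-1]*1.5,0,255).astype(np.uint8))"
```

```text
tcp [0.5156 0.2883 0.1469] trough [ 0.038  -0.0001] F [ 4.1  0.4 -1.5]
divider mid tool y 0.005000878799792913 slope deg -0.14438467850270828 [-0.00288478  0.0030372 ] 1617 -0.08482145530132709 0.08483727934589072
lip y -0.0006575423698426393 0.012763401219166309 z 0.009853241324915172 x max 0.0440752757402629
```

View pics/w8z.png

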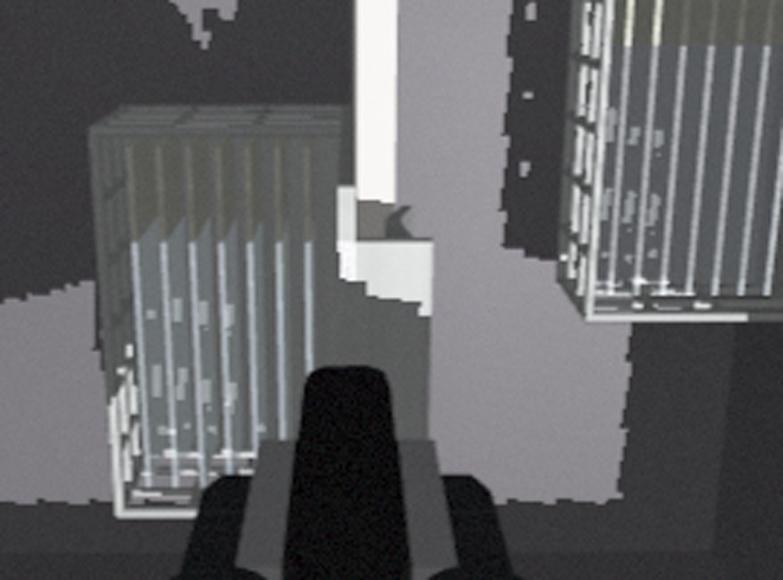

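View pics/s8z.png

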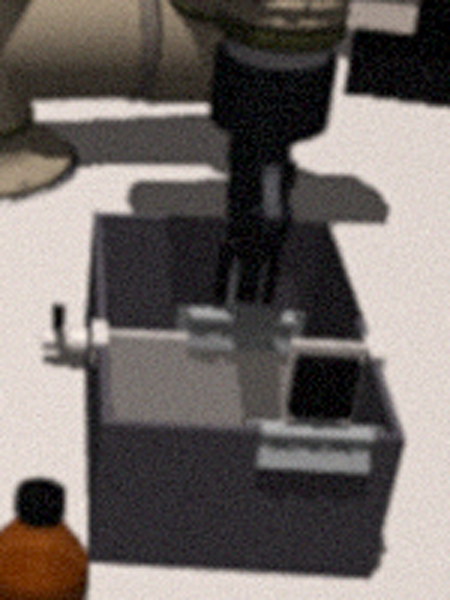

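The scene view shows the tongue on the +x side of the divider, and the +x reaction force agrees. I relax sideways slightly and keep pressing down.

Request:
jog_arm(plan=[[[0, 0.015, 0.05, 0, 0, 0], [0, 0, 0, 0, 0, 0]]])

```text
time_s: 14.75
position: [0.5159, 0.2884, 0.1448]
tool_rot: [[-0.131, 0.991, 0.001], [0.991, 0.131, 0.0], [0.0, 0.001, -1.0]]
ft_force: [5.2, 1.2, 2.0]
grip_width: 0.0108
```

Request:
jog_arm(plan=[[[0, 0, 0.05, 0, 0, 0], [0, 0, 0, 0, 0, 0]]])

```text
time_s: 14.95
position: [0.5159, 0.2884, 0.1429]
tool_rot: [[-0.131, 0.991, 0.001], [0.991, 0.131, 0.0], [0.0, 0.001, -1.0]]
ft_force: [5.1, 1.1, 2.4]
grip_width: 0.0108
```

Request:
jog_arm(plan=[[[0, 0, 0.05, 0, 0, 0], [0, 0, 0, 0, 0, 0]]])

```text
time_s: 15.15
position: [0.516, 0.2884, 0.141]
tool_rot: [[-0.131, 0.991, 0.002], [0.991, 0.131, 0.001], [0.0, 0.002, -1.0]]
ft_force: [6.0, 1.7, 2.8]
grip_width: 0.0109
```

Request:
jog_arm(plan=[[[0, 0.01, 0.05, 0, 0, 0], [0, 0, 0, 0, 0, 0]]])

```text
time_s: 15.35
position: [0.5161, 0.2884, 0.1386]
tool_rot: [[-0.131, 0.991, 0.0], [0.991, 0.131, 0.0], [0.0, 0.0, -1.0]]
ft_force: [4.4, 1.9, 2.9]
grip_width: 0.011
```

Request:
jog_arm(plan=[[[0, 0.01, 0.05, 0, 0, 0], [0, 0, 0, 0, 0, 0]]])

```text
time_s: 15.55
position: [0.516, 0.2884, 0.1364]
tool_rot: [[-0.132, 0.991, -0.001], [0.991, 0.132, -0.0], [-0.0, -0.001, -1.0]]
ft_force: [2.4, 0.4, 3.3]
grip_width: 0.011
```

Request:
jog_arm(plan=[[[0, 0, 0.05, 0, 0, 0], [0, 0, 0, 0, 0, 0]]])

```text
time_s: 15.75
position: [0.516, 0.2884, 0.1344]
tool_rot: [[-0.132, 0.991, -0.001], [0.991, 0.132, -0.0], [-0.0, -0.001, -1.0]]
ft_force: [1.0, -0.2, 2.7]
grip_width: 0.011
```

Request:
jog_arm(plan=[[[0, 0, 0.05, 0, 0, 0], [0, 0, 0, 0, 0, 0]]])

```text
time_s: 15.95
position: [0.516, 0.2884, 0.1324]
tool_rot: [[-0.132, 0.991, -0.001], [0.991, 0.132, -0.0], [-0.0, -0.001, -1.0]]
ft_force: [2.3, 0.8, 3.7]
grip_width: 0.0108
```

Request:
jog_arm(plan=[[[0, 0, 0.025, 0, 0, 0], [0, 0, 0, 0, 0, 0]]])

```text
time_s: 16.15
position: [0.5161, 0.2884, 0.1315]
tool_rot: [[-0.132, 0.991, -0.001], [0.991, 0.132, -0.0], [-0.0, -0.001, -1.0]]
ft_force: [0.6, -0.5, 4.0]
grip_width: 0.0108
```

Request:
jog_arm(plan=[[[0, 0, 0.025, 0, 0, 0], [0, 0, 0, 0, 0, 0]]])

```text
time_s: 16.35
position: [0.516, 0.2884, 0.1305]
tool_rot: [[-0.132, 0.991, -0.001], [0.991, 0.132, -0.0], [-0.0, -0.001, -1.0]]
ft_force: [0.4, 0.1, 3.6]
grip_width: 0.0113
```

Request:
jog_arm(plan=[[[0, 0, 0.025, 0, 0, 0], [0, 0, 0, 0, 0, 0]]])

```text
time_s: 16.55
position: [0.5161, 0.2884, 0.1299]
tool_rot: [[-0.132, 0.991, -0.0], [0.991, 0.132, -0.0], [-0.0, -0.0, -1.0]]
ft_force: [-0.6, 0.5, 7.1]
grip_width: 0.0108
```

Request:
jog_arm(plan=[[[0, 0, 0.02, 0, 0, 0], [0, 0, 0, 0, 0, 0]]])

```text
time_s: 16.75
position: [0.5161, 0.2884, 0.1298]
tool_rot: [[-0.132, 0.991, 0.0], [0.991, 0.132, 0.0], [0.0, 0.0, -1.0]]
ft_force: [-3.1, -0.1, 13.5]
grip_width: 0.0108
```

Request:
jog_arm(plan=[[[0, 0, 0.02, 0, 0, 0], [0, 0, 0, 0, 0, 0]]])

```text
time_s: 16.95
position: [0.5161, 0.2884, 0.1298]
tool_rot: [[-0.132, 0.991, 0.001], [0.991, 0.132, 0.0], [0.0, 0.001, -1.0]]
ft_force: [-4.9, -2.5, 18.5]
grip_width: 0.0111
```

The lip is home: z stalls at 0.1298 while the force rises steeply to about 21 N net. I ease the press and check by camera before sliding.

Request:
jog_arm(plan=[[[0, -0.015, -0.04, 0, 0, 0], [0, 0, 0, 0, 0, 0]]])

```text
time_s: 17.15
position: [0.516, 0.2884, 0.1298]
tool_rot: [[-0.131, 0.991, 0.001], [0.991, 0.131, 0.0], [0.0, 0.001, -1.0]]
ft_force: [2.9, -0.0, 6.2]
grip_width: 0.0111
```

```bash
python3 meas.py w9; python3 -c "
from h import *
im,d,ci=cap('scene','s9'); a=cv2.resize(im[120:240,350:470],None,fx=4.8,fy=4.8,interpolation=cv2.INTER_CUBIC); cv2.imwrite('pics/s9z.png',np.clip(a[:,:,::-1]*1.5,0,255).astype(np.uint8))"
```

```text
tcp [0.516  0.2884 0.1298] trough [ 0.0384 -0.0001] F [ 2.9 -0.   6.2]
divider mid tool y 0.005599435328444994 slope deg -0.6996293622141064 [-0.00562393  0.00709071] 2651 -0.06921618303690238 0.08499923630555843
lip y -0.0006101801127260038 0.01265899438549149 z 0.010025019936989878 x max 0.04994785586599042
```

View pics/w9z.png

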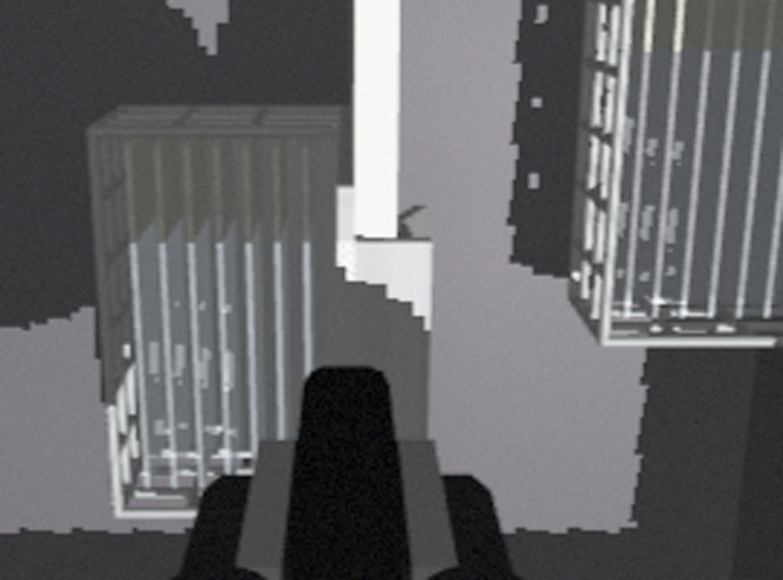

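View pics/s9z.png

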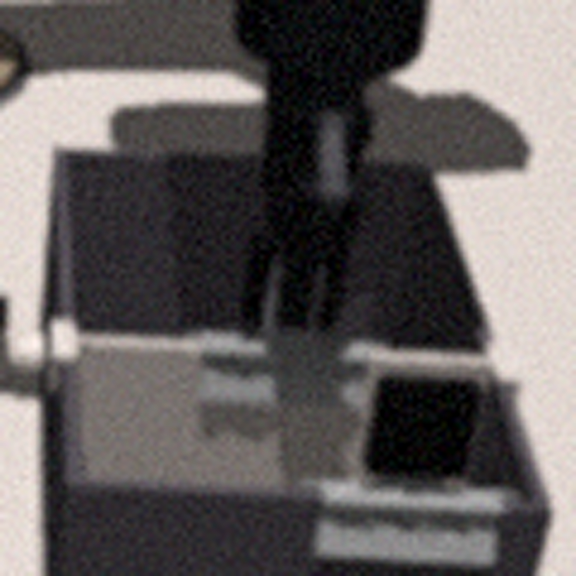

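The wrist view shows the white edge running under the lip with no gap (at zoom (375,238)) and the tongue on the +x side. Now I slide towards the tap wall.

Request:
jog_arm(plan=[[[-0.05, 0, 0, 0, 0, 0], [-0.05, 0, 0, 0, 0, 0], [-0.05, 0, 0, 0, 0, 0], [-0.05, 0, 0, 0, 0, 0]]])

```text
time_s: 17.65
position: [0.5169, 0.2822, 0.13]
tool_rot: [[-0.132, 0.991, 0.001], [0.991, 0.132, 0.004], [0.004, 0.002, -1.0]]
ft_force: [1.9, 9.7, 6.4]
grip_width: 0.0111
```

Request:
jog_arm(plan=[[[-0.05, 0, 0, 0, 0, 0], [-0.05, 0, 0, 0, 0, 0], [-0.05, 0, 0, 0, 0, 0], [-0.05, 0, 0, 0, 0, 0]]])

```text
time_s: 18.05
position: [0.518, 0.2742, 0.13]
tool_rot: [[-0.132, 0.991, 0.001], [0.991, 0.132, 0.004], [0.004, 0.002, -1.0]]
ft_force: [2.8, 8.9, 6.0]
grip_width: 0.0109
```

Run:
```python
from plan import *
p,R,s=st(); print(p,w2t(p),s['ft_force'],s['wrist_torque'],R)
```

```text
[0.51797563 0.274229   0.12997984] [ 0.03841405 -0.01437076] [2.79401459 8.90278124 6.04359953] [ 1.68050503 -0.16603441 -0.09293772] [[-0.1318166   0.9912735   0.0011076 ]
 [ 0.99126714  0.1318114   0.00389961]
 [ 0.00371958  0.00161196 -0.99999178]]
```

Request:
jog_arm(plan=[[[-0.06, 0, 0, 0, 0, 0], [-0.06, 0, 0, 0, 0, 0], [-0.06, 0, 0, 0, 0, 0], [-0.06, 0, 0, 0, 0, 0], [-0.06, 0, 0, 0, 0, 0], [-0.06, 0, 0, 0, 0, 0], [-0.06, 0, 0, 0, 0, 0], [-0.06, 0, 0, 0, 0, 0], [-0.06, 0, 0, 0, 0, 0]]])

```text
time_s: 18.95
position: [0.5208, 0.2528, 0.13]
tool_rot: [[-0.132, 0.991, 0.001], [0.991, 0.132, 0.004], [0.004, 0.002, -1.0]]
ft_force: [2.9, 9.7, 6.9]
grip_width: 0.011
```

```bash
python3 meas.py w10;  python3 - <<'E'
from h import *
im,d,ci=cap('top','t10'); a=cv2.resize(im[180:390,70:240],None,fx=2.8,fy=2.8,interpolation=cv2.INTER_CUBIC); cv2.imwrite('pics/t10z.png',np.clip(a[:,:,::-1]*1.5,0,255).astype(np.uint8))
E
```

```text
tcp [0.5208 0.2528 0.13  ] trough [ 0.0384 -0.036 ] F [2.9 9.7 6.9]
divider mid tool y 0.007088028717925563 slope deg -2.2982405688855705 [-0.00600893  0.00635359] 2732 -0.06435643944873348 0.08498447209448537
lip y -0.0006168988221595286 0.01265895479526674 z 0.010005369441216667 x max 0.04991305675435631
```

View pics/t10z.png

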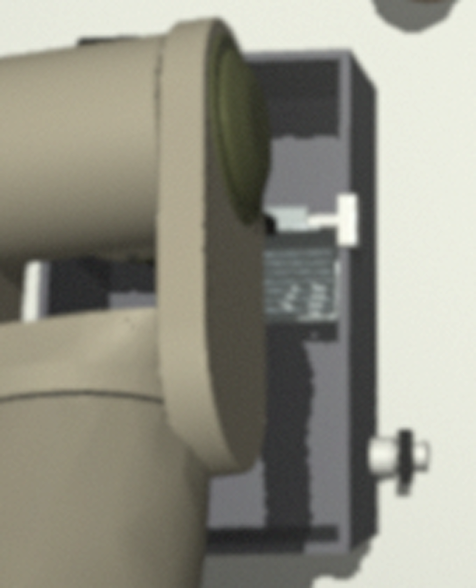

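The basket slides steadily at about 10 N with z unchanged; the top view shows a gap of about 10 mm left to the tap wall.

Request:
jog_arm(plan=[[[-0.04, 0, 0, 0, 0, 0], [-0.04, 0, 0, 0, 0, 0], [-0.04, 0, 0, 0, 0, 0], [-0.03, 0, 0, 0, 0, 0], [0, 0, 0, 0, 0, 0]]])

```text
time_s: 19.55
position: [0.5216, 0.2467, 0.1299]
tool_rot: [[-0.132, 0.991, 0.001], [0.991, 0.132, 0.004], [0.003, 0.001, -1.0]]
ft_force: [2.5, 8.5, 5.2]
grip_width: 0.0109
```

Request:
jog_arm(plan=[[[-0.025, 0, 0, 0, 0, 0], [-0.025, 0, 0, 0, 0, 0], [0, 0, 0, 0, 0, 0]]])

```text
time_s: 19.85
position: [0.5219, 0.2448, 0.13]
tool_rot: [[-0.132, 0.991, 0.001], [0.991, 0.132, 0.004], [0.003, 0.002, -1.0]]
ft_force: [2.6, 9.0, 6.2]
grip_width: 0.011
```

Request:
jog_arm(plan=[[[-0.025, 0, 0, 0, 0, 0], [0, 0, 0, 0, 0, 0]]])

```text
time_s: 20.05
position: [0.522, 0.2438, 0.13]
tool_rot: [[-0.132, 0.991, 0.001], [0.991, 0.132, 0.004], [0.003, 0.002, -1.0]]
ft_force: [2.7, 9.0, 6.2]
grip_width: 0.0111
```

Request:
jog_arm(plan=[[[-0.025, 0, 0, 0, 0, 0], [0, 0, 0, 0, 0, 0]]])

```text
time_s: 20.25
position: [0.5222, 0.2428, 0.1299]
tool_rot: [[-0.132, 0.991, 0.001], [0.991, 0.132, 0.004], [0.003, 0.002, -1.0]]
ft_force: [2.4, 9.3, 6.5]
grip_width: 0.0109
```

Request:
jog_arm(plan=[[[-0.02, 0, 0, 0, 0, 0], [0, 0, 0, 0, 0, 0]]])

```text
time_s: 20.45
position: [0.5223, 0.2421, 0.13]
tool_rot: [[-0.132, 0.991, 0.001], [0.991, 0.132, 0.004], [0.003, 0.002, -1.0]]
ft_force: [3.2, 9.0, 6.4]
grip_width: 0.0106
```

Request:
jog_arm(plan=[[[-0.02, 0, 0, 0, 0, 0], [0, 0, 0, 0, 0, 0]]])

```text
time_s: 20.65
position: [0.5223, 0.2417, 0.13]
tool_rot: [[-0.132, 0.991, 0.001], [0.991, 0.132, 0.005], [0.004, 0.002, -1.0]]
ft_force: [1.9, 11.8, 5.7]
grip_width: 0.0109
```

Resistance is rising, so one more small step should confirm the wall.

Request:
jog_arm(plan=[[[-0.02, 0, 0, 0, 0, 0], [0, 0, 0, 0, 0, 0]]])

```text
time_s: 20.85
position: [0.5223, 0.2416, 0.13]
tool_rot: [[-0.132, 0.991, 0.001], [0.991, 0.132, 0.006], [0.006, 0.002, -1.0]]
ft_force: [2.6, 15.6, 5.4]
grip_width: 0.0114
```

```bash
python3 meas.py w11;  python3 - <<'E'
from h import *
im,d,ci=cap('top','t11'); a=cv2.resize(im[230:320,140:220],None,fx=6,fy=6,interpolation=cv2.INTER_CUBIC); cv2.imwrite('pics/t11z.png',np.clip(a[:,:,::-1]*1.5,0,255).astype(np.uint8))
E
```

```text
tcp [0.5223 0.2416 0.13  ] trough [ 0.0384 -0.0473] F [ 2.6 15.6  5.4]
divider mid tool y 0.0069427542991289184 slope deg -2.111092628701597 [-0.00595351  0.0064597 ] 2583 -0.051437086627455934 0.08497192350087214
lip y -0.0006140342381896117 0.012744119053010957 z 0.009957758640786685 x max 0.049998776391622486
```

View pics/t11z.png

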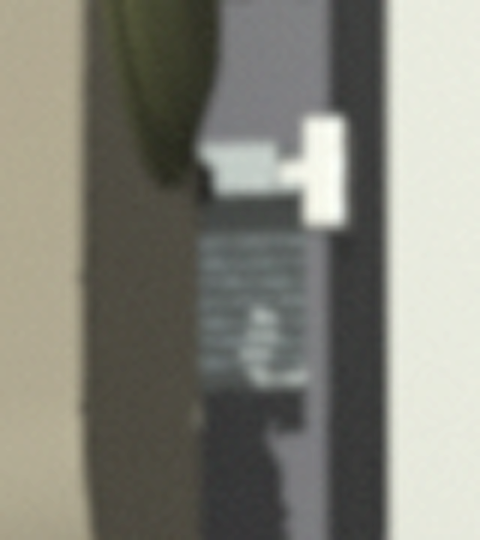

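The basket is against the wall: motion stalls at trough y≈-47 mm while the force climbs to 15.6 N. I relax the side load, then press home again to be sure.

Request:
jog_arm(plan=[[[0.02, 0, 0, 0, 0, 0], [0.02, 0, 0, 0, 0, 0], [0, 0, 0, 0, 0, 0]]])

```text
time_s: 21.25
position: [0.5223, 0.2418, 0.13]
tool_rot: [[-0.132, 0.991, 0.001], [0.991, 0.132, 0.003], [0.003, 0.002, -1.0]]
ft_force: [2.2, 7.4, 5.5]
grip_width: 0.0108
```

Request:
jog_arm(plan=[[[0, 0, 0.02, 0, 0, 0], [0, 0, 0.02, 0, 0, 0], [0, 0, 0, 0, 0, 0]]])

```text
time_s: 21.55
position: [0.5223, 0.2419, 0.1298]
tool_rot: [[-0.132, 0.991, 0.002], [0.991, 0.132, 0.003], [0.003, 0.003, -1.0]]
ft_force: [-0.8, 6.5, 18.2]
grip_width: 0.0108
```

Request:
jog_arm(plan=[[[0.01, 0, -0.03, 0, 0, 0], [0.01, 0, -0.025, 0, 0, 0], [0, 0, 0, 0, 0, 0]]])

```text
time_s: 21.85
position: [0.5223, 0.2419, 0.1299]
tool_rot: [[-0.132, 0.991, 0.001], [0.991, 0.132, 0.002], [0.001, 0.001, -1.0]]
ft_force: [4.0, 3.0, 2.4]
grip_width: 0.0109
```

Request:
jog_arm(plan=[[[0, 0, 0, 0, 0, 0], [0, 0, 0, 0, 0, 0], [0, 0, 0, 0, 0, 0], [0, 0, 0, 0, 0, 0], [0, 0, 0, 0, 0, 0], [0, 0, 0, 0, 0, 0]]], grip=-0.3)

```text
time_s: 22.45
position: [0.5219, 0.2411, 0.1301]
tool_rot: [[-0.131, 0.991, -0.0], [0.991, 0.131, -0.0], [-0.0, -0.0, -1.0]]
ft_force: [-0.1, -0.1, -0.2]
grip_width: 0.0297
```

Request:
jog_arm(plan=[[[0, 0, -0.1, 0, 0, 0], [0, 0, -0.2, 0, 0, 0], [0, 0, -0.3, 0, 0, 0], [0, 0, -0.5, 0, 0, 0], [0, 0, -0.6, 0, 0, 0], [0, 0, -0.6, 0, 0, 0], [0, 0, -0.6, 0, 0, 0], [0, 0, -0.3, 0, 0, 0], [0, 0, 0, 0, 0, 0]]])

```text
time_s: 23.35
position: [0.5225, 0.2413, 0.261]
tool_rot: [[-0.132, 0.991, 0.005], [0.991, 0.132, 0.001], [0.0, 0.005, -1.0]]
ft_force: [-0.0, 0.5, -0.2]
grip_width: 0.0298
```

```bash
python3 meas.py w12;  python3 - <<'E'
from h import *
im,d,ci=cap('top','t12'); a=cv2.resize(im[180:320,100:240],None,fx=4.2,fy=4.2,interpolation=cv2.INTER_CUBIC); cv2.imwrite('pics/t12z.png',np.clip(a[:,:,::-1]*1.5,0,255).astype(np.uint8))
im,d,ci=cap('scene','s12'); a=cv2.resize(im[120:240,340:470],None,fx=4.8,fy=4.8,interpolation=cv2.INTER_CUBIC); cv2.imwrite('pics/s12z.png',np.clip(a[:,:,::-1]*1.5,0,255).astype(np.uint8))
E
```

```text
tcp [0.5225 0.2413 0.261 ] trough [ 0.0386 -0.0476] F [-0.   0.5 -0.2]
divider mid tool y 0.005862600221114065 slope deg -1.4649854598884025 [-0.01027114  0.00693373] 1568 -0.05197341477723753 0.08497202249373882
```

View pics/w12.png

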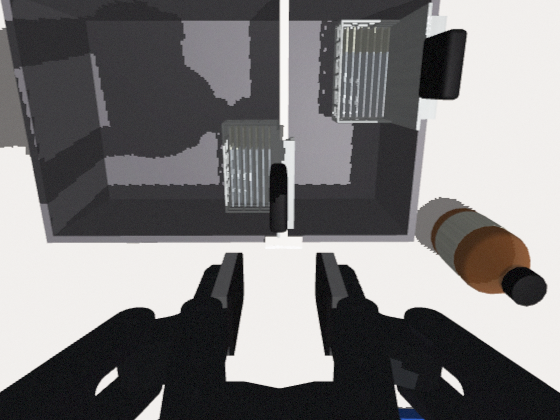

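View pics/s12z.png

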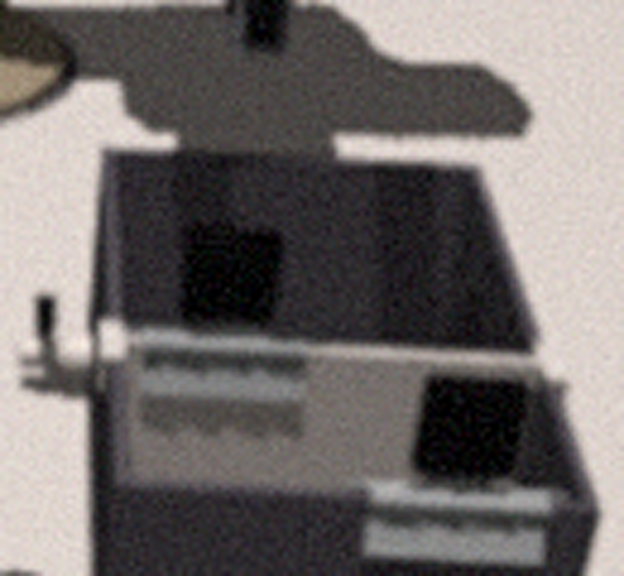

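The basket hangs on the divider beside the tap wall, with the cage in the tap compartment and the tongue on the +x side. Last numeric check follows.

Run:
```python
from fit import *
from plan import T,TY
im,d,ci=load('w12'); W=cloud(d,ci); v=(*T,np.radians(TY))
Q=loc(W.reshape(-1,3),*v).reshape(W.shape)
g=(Q[...,2]>.165)&(Q[...,2]<.18)&(abs(Q[...,0]-.038)<.02)&(abs(Q[...,1]+.046)<.04); q=Q[g]
print('grip top z',np.median(q[:,2]),'x',q[:,0].min(),q[:,0].max(),'y',q[:,1].min(),q[:,1].max(),g.sum(),cv2.minAreaRect((q[:,:2]*1e3).astype(np.float32)))
l=(abs(Q[...,2]-.1195)<.005)&(Q[...,0]>.0455)&(Q[...,0]<.056)&(Q[...,1]<0)&(Q[...,1]>-.084); q=Q[l]
print('lip z',np.median(q[:,2]),'y',np.percentile(q[:,1],[1,99]),len(q))
for a,b in((-.079,-.062),(-.03,-.013)):
    k=(q[:,1]>a)&(q[:,1]<b); print('lip z at',a,b,np.median(q[k,2]) if k.any() else None,k.sum())
e=(abs(Q[...,2]-.118)<.004)&(abs(Q[...,1]-.04)<.03)&(abs(Q[...,0]-.043)<.004); print('edge z',np.median(Q[e][:,2]),e.sum(), 'mid x',np.median(Q[e][:,0]))
```

```text
grip top z 0.1676644683769345 x 0.03249137460939878 0.04382336425839574 y -0.06557173590636374 -0.026059505904158408 1024 ((38.28074645996094, -45.83033752441406), (39.507530212402344, 11.33275318145752), 89.58940887451172)
lip z 0.11851624211907291 y [-0.08020643 -0.01151521] 554
lip z at -0.079 -0.062 0.11842839485976603 124
lip z at -0.03 -0.013 0.11859062485313071 132
edge z 0.11584886817849759 791 mid x 0.04220559451727747
```

View pics/t12z.png

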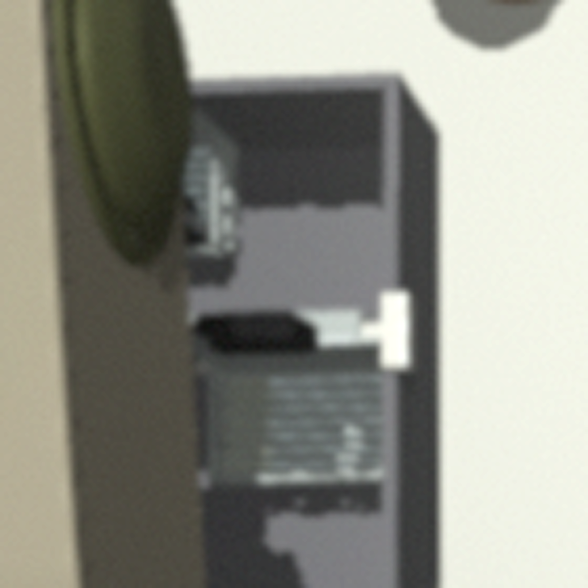

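```bash
python3 -c "
from rig import close_job
print(close_job())"
```

```text
the job is handed in; nothing more can be done
None
```

The slide basket is hooked on the divider in the tap compartment, pressed home and resting against the tap's side wall. The job is handed in after about 23.5 s on the robot's clock.

- **Hooking:** I found the divider by camera (its -x face at about x = 40 mm) and confirmed it by touching the back sheet against it at about 3 N. I then lowered the lip over the middle of the edge, with the tongue on the +x side. It stalled at its seat at about 21 N net.
- **Sliding:** The basket slid at about 9 N with its height unchanged until it stalled on the wall at about 16 N. I eased the side load, pressed it home once more, let go and lifted clear.
- **Position along the divider:** With the gripper off, the grip's centre is at y = -45.8 mm (target -46).
- **Seating:** The grip top is 51.8 mm above the edge (52 when home), and the lip is level across its width to about 0.2 mm.
- **Robot clear:** The wrist force read about zero after release.

**Disagreements:** The last wrist depth reads about 2 mm low overall (edge at 115.8 mm instead of 118), so the seating check rests on heights relative to the edge. The arm's own reading at the wall was about -47.5 mm against the camera's -45.8 mm, within calibration and grip offset.

No move came near the other basket, the bottles or the slide tray. I did not check their positions afterwards.

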